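# Label the bake card and hold the bag clip open over it

## Task

Label the bake card: squeeze the orange trigger of the docked label gun fully in against its grip and let it spring back. Then take the blue bag clip off the rail by its handles and, squeezing it wide open, hold it over the middle of the card's top edge, lined up with the edge, one jaw on each side and the edge well down between them, touching neither card nor stand, so that I can slip a second card in. Finish like that, still holding the clip squeezed open, and leave everything else where it is.

Things in the scene. Friction and masses are not known exactly. Their poses are not given: they have to be found in the camera images.
- card_stand: Bamboo card stand, fixed to the counter: base 200 (x) x 170 (y) x 14, carrying the upright card and, behind it, the docked label gun, muzzle towards the card. The gun grip is 110 behind the card (+x) and 40 to the -y side of its middle. Origin: on the underside, half-way between card and grip.
- gun_grip (a point): Black pistol grip of the label gun, which is docked upside down on the card stand: a fixed upright post 16 thick (x), 24 wide (y), top 140 above the counter, rising from the white barrel (115 long, 40 wide, top 60 above the counter). This point: on the grip's centre line, 108 above the counter. Axes as the stand: x away from the card, y along the card's edge, z up.
- trigger_pad (a point): Orange sprung trigger on the card side (-x) of the grip: strip 7 thick, 18 wide, hinged on the barrel 62 above the counter, top about 128. This point: its outer face, at the height of gun_grip. Trigger plus grip measure about 46 over their outer faces when free, 30 squeezed; squeezed, these faces lie 15 either side of a line 7 in front (-x) of the grip's centre line.
- trigger (a joint): trigger angle: 0 free (forward), grows to 0.3 rad as the trigger is squeezed against the grip; springs back by itself. About 5 N at the pad to start, 7 N fully squeezed.
- card_top (a point): Middle of the top edge of the stiff cream bake card, which stands upright, fixed in the card stand: 150 wide (y), 3 thick (x), top edge 120 above the counter. Axes as the stand: y along the edge, x across the card towards the gun, z up.
- blue_clip_mid (a point): Blue bag clip, loose, about 60 g, jaws down astride the rail's rib: 92 tall, 44 wide along its hinge (y), handles 48 over their outer faces at the top (x), 24 and parallel when fully squeezed. This point: centre line, 46 above the jaw tips, 4 above the hinge (shut). Handles end 50 above the hinge. x: the way to squeeze. Frame of the -x half, which leans 0.25 rad when squeezed.
- blue_clip_lever (a joint): opening of the blue clip: 0 shut (jaws 7 apart), 0.5 rad with the handles squeezed to the stop (jaw tips 27 apart); grows as the handles are squeezed. Takes about 5 N at first, 10 N at the stop, when squeezed 30 above the hinge.
- blue_clip_tip_a (a point): Blue clip: inner bottom corner of its jaw on -x, middle of its width. The hinge is 42 above the jaw tips when shut, 41 when open.
- blue_clip_tip_b (a point): Blue clip: inner bottom corner of its other jaw, on +x.
- rail: Bamboo clip rail, fixed: base 75 x 190 x 12, with an upright rib 5 thick, 170 long, rising to 34 above the counter along its middle (y). Origin: centre of the underside. The clips stand on the base astride the rib (jaw tips 12 above the counter), about 90 apart along it.
- yellow_clip_mid (a point): Yellow bag clip, same as the blue one, next to it on the rail; which is where varies. Leave alone. Point as for the blue clip.
- pan: Aluminium baking pan, 130 x 250 x 65. Origin: centre of the underside. Leave alone.
- big_bowl: Larger steel bowl, 200 across, 75 high. Origin: centre of the underside. Leave alone.
- small_bowl: Smaller steel bowl, 150 across, standing in the larger one. Leave alone.
- brush: Silicone brush with a red handle, lying down. Leave alone.
- trivet: Slatted bamboo trivet, 180 x 172 x 16. Origin: centre of the underside. Leave alone.
There are look-alikes about, which are no part of the job. Leave any black or purple look-alike of the rail alone.

How it is judged:
By the outcome, as a careful person would: the job done as asked, in the order asked, and still so for the second after the job is handed in, while the arm keeps its last pose, push and grip.
It also fails if it takes over 48 s, if anything falls off the work surface, if the arm or the gripper's body presses on something with over 40 N, if the wrist force passes 120 N, or if a joint passes its speed limit or range.

## Robot

A 6-joint arm with a two-finger parallel gripper is mounted at the origin on the work surface. World frame = base frame: x ahead of the robot, y to its left, z up, the work surface at z = 0. Lengths are in m, angles in degrees, forces in N, time in s.
With the tool pointing down it reaches from about 0.325 to 0.875 m from the base axis. Payload 4.4 kg.
Tool frame: the origin (TCP) lies at the very end of the fingers, on their centre line; the grasp point (between the pads) lies 19 mm behind it (manip.grip_point_offset is the z of the grasp point in the tool frame, in m); z points along the fingers, y is the line along which they close (so a half turn about z gives the same grasp; the last joint's range is limited). The gripper opens to 85 mm and grips with 20 to 120 N. Pads are 22 mm wide; open, the fingers measure 114 mm over their backs; the gripper's body (76 mm by 85 mm) begins 54 mm behind the grasp point. The pads swing forward as they close: fully open they stand 13 mm farther back than shut.
Start: joints at [-74.513, 11.837, 88.321, -0, 79.842, -8.623], TCP at [0.235, -0.525, 0.231] pointing down, gripper open.
Joint ranges: [-156.59, 156.59], [-49.26, 127.26], [12.9, 141.05], [-63.56, 243.56], [4.71, 150.69], [-161.64, 161.64]. Speed limits (degrees/s): [159.86, 159.86, 180, 180, 180, 180].

## Interface

Orientations are given as a 3x3 rotation matrix whose columns are the frame's x, y, z axes.
In Python, from station import monitor, cams, order, finder, manip gives the robot as it stands.
- The arm moves only by the tool carry_out, never from a script. Its argument "motion" is a list of rows, each a list of 7 numbers: the opening, from 0 (shut) to 1 (fully open), then the shift along the tool's x, y, z in units of 30 mm (1.0 is 30 mm), then the turn, a rotation vector about the tool's x, y, z in units of 6 degrees (1.0 is 6 degrees). A call has 1 to 5 rows; each row is the pose to reach, as a shift and turn from the pose commanded when the call began, along the tool's axes at that moment; what a row does not reach only later rows make up. A row lasts 1/10 s, in which the tool goes at most 50 mm and 8.59 degrees, less where a joint would pass 70% of its speed; a pose out of reach is approached as far as the arm can. A call with a gripper value outside its range is refused whole. The fingers move at their own pace and stop on an object; "newtons" is the grip in N (left out, the last holds). Time passes only in rows, so rows that repeat a pose let the fingers close. It gives the time, the measured TCP pose, the force, the opening and the grip force at its end, in the units of the state.
- monitor.get_state(): the state, without advancing time (a new reading comes with each control period).
- cams.grab_frame(name): name is "scene" or "side" or "wrist"; returns a dict with "pixels" (420x560x3 uint8, red, green, blue), "fx", "fy", "cx", "cy" (pixels), "distortion" ([k1, k2, p1, p2, k3] as OpenCV has them; the pictures are not rectified), "extrinsics" (4x4, takes a point from camera to world coordinates). Camera axes: x right, y up, looking along -z (the intrinsics and any distortion apply to the point x, -y, -z); pixel columns grow to the right and rows downward; lengths in m; the calibration is good to about 2 mm. A picture is of the moment at which its call begins. There is no depth.
- order.sign_off(): hands the job in; it is judged then, once.
Trained networks look in a picture, given as the dict that the camera call returned (one of the last four; its "shot" number tells which), for a name from the list of things; names that differ only in an ending like _2 or _b are one class to them, and where a whole thing is asked for, a point or a joint stands for the part that bears it (a point fixed in the world has none). Each returns a list of dicts, best first, with "confidence" (0 to 1); they miss things now and then, are a little off and sometimes report something else, mostly with a low value. They report only what shows in the picture. A call takes as long as a camera call. They do not tell look-alikes from the thing itself.
- finder.look_for(picture, query): "at" ([row, column] in pixels, amid what is visible of it).
- finder.masks_of(picture, query): "pixels" (420x560 bool, what is visible of it) and "at" ([row, column] in pixels, amid what is visible of it).
The state is a dict: "time": time; "qpos": joint angles; "joint_velocities": joint speeds; "tau": joint torques, N m; "tcp_pos": TCP position; "orientation": TCP orientation; "contact_force": force on the tool from outside, world axes, zero at the start; "moment": the same for the moment, N m; "gripper_width": opening from 0.0 (shut) to 1.0 (fully open); "finger_force": force on a finger pad.
Only numpy, scipy, OpenCV 4.12 (cv2) and the standard library are available. Lean on these libraries where they do the work, as an engineer would, in place of code of your own. Each camera call takes 0.05 s, during which the arm holds its last target. There are 200 camera calls.

## Working session

There is one attempt and no reset: what is moved stays moved. The work goes in short steps, Python scripts to look and compute and a tool call to move; the robot and the scene stay as the last step left them, time stands still between calls to the robot, and variables do not carry over. Pictures are saved under pics/ and viewed, at most 10 in all, crops included, and the job is handed in when it is done.

Besides the shell and the picture viewer there is one more tool, called as name(argument=value, ...), one argument or row to a line, values as JSON. carry_out: Moves the arm, as the interface text tells. Its arguments: {"type":"object","properties":{"motion":{"type":"array","items":{"type":"array","items":{"type":"number"}}},"newtons":{"type":"number"}},"required":["motion"]}

```bash
mkdir -p pics
cat > h.py <<'E'
import numpy as np,cv2
from station import monitor,cams,order,finder,manip
def K(f): return np.array([[f["fx"],0,f["cx"]],[0,f["fy"],f["cy"]],[0,0,1.]])
def ray(f,rc):
    u=cv2.undistortPoints(np.array([[[rc[1],rc[0]]]],float),K(f),np.array(f["distortion"]))[0,0]
    E=np.array(f["extrinsics"]); d=E[:3,:3]@np.array([u[0],-u[1],-1]); return E[:3,3],d/np.linalg.norm(d)
def atz(f,rc,z):
    o,d=ray(f,rc); return o+d*(z-o[2])/d[2]
def proj(f,P):
    E=np.array(f["extrinsics"]); p=(np.atleast_2d(P)-E[:3,3])@E[:3,:3]; p=p*[1,-1,-1]
    q=cv2.projectPoints(p.reshape(-1,1,3),np.zeros(3),np.zeros(3),K(f),np.array(f["distortion"]))[0].reshape(-1,2); return q[:,::-1]
def tri(fs,rcs):
    A=np.zeros((3,3));b=np.zeros(3)
    for f,r in zip(fs,rcs):
        o,d=ray(f,r);M=np.eye(3)-np.outer(d,d);A+=M;b+=M@o
    x=np.linalg.solve(A,b); return x
def save(f,n,crop=None,s=1):
    im=f["pixels"][:,:,::-1]
    if crop: im=im[crop[0]:crop[1],crop[2]:crop[3]]
    cv2.imwrite("pics/"+n,cv2.resize(im,None,fx=s,fy=s,interpolation=cv2.INTER_CUBIC))
E
python3 - <<'E'
from h import *
F={n:cams.grab_frame(n) for n in("scene","side")}
save(F["scene"],"scene.png",s=1.4);save(F["side"],"side.png",s=1.4)
for q in("blue_clip_mid","yellow_clip_mid","card_stand","gun_grip","trigger_pad","card_top","rail","blue_clip_tip_a","pan","big_bowl"):
    for n in F:
        print(q,n,[(np.round(r["at"],1).tolist(),round(r["confidence"],2)) for r in finder.look_for(F[n],q)[:3]])
for n in F: print(n,np.round(F[n]["extrinsics"],3).tolist())
s=monitor.get_state();print(s["tcp_pos"],s["orientation"],s["gripper_width"],s["time"],manip.grip_point_offset)
E
```

```text
blue_clip_mid scene [([242.7, 292.7], 0.61), ([295.4, 242.3], 0.58)]
blue_clip_mid side [([239.4, 256.8], 0.88)]
yellow_clip_mid scene [([255.1, 318.0], 0.7), ([173.9, 169.7], 0.59)]
yellow_clip_mid side [([262.7, 240.7], 0.79), ([164.9, 231.6], 0.67)]
card_stand scene [([217.3, 244.4], 0.96), ([195.4, 232.6], 0.7)]
card_stand side [([194.7, 302.1], 0.59)]
gun_grip scene [([214.2, 245.0], 0.9)]
gun_grip side [([194.0, 301.0], 0.59), ([167.6, 302.8], 0.54)]
trigger_pad scene [([194.9, 231.3], 0.59)]
trigger_pad side [([237.8, 255.7], 0.46)]
card_top scene [([209.7, 244.8], 0.7)]
card_top side [([194.2, 304.1], 0.74)]
rail scene [([176.7, 278.8], 0.92), ([265.2, 307.3], 0.91), ([235.5, 361.1], 0.62)]
rail side [([267.3, 253.9], 0.97), ([302.5, 154.6], 0.96), ([194.3, 388.6], 0.87)]
blue_clip_tip_a scene [([246.1, 292.6], 0.63), ([242.1, 294.9], 0.62)]
blue_clip_tip_a side [([238.5, 256.9], 0.85), ([236.6, 254.3], 0.72), ([380.9, 238.3], 0.21)]
pan scene [([297.0, 242.1], 0.95)]
pan side [([214.4, 185.1], 0.93), ([263.8, 242.8], 0.63)]
big_bowl scene [([185.8, 170.8], 0.64)]
big_bowl side [([128.3, 326.9], 0.97)]
scene [[-0.689, -0.463, 0.558, 1.224], [0.725, -0.417, 0.548, 0.686], [-0.021, 0.782, 0.623, 0.926], [0.0, 0.0, 0.0, 1.0]]
side [[-0.895, 0.35, -0.275, 0.219], [-0.445, -0.68, 0.582, 0.647], [0.017, 0.644, 0.765, 0.941], [0.0, 0.0, 0.0, 1.0]]
[ 0.23487695 -0.52486084  0.23131234] [[ 9.12762337e-01  4.08491022e-01  1.96004561e-05]
 [ 4.08491023e-01 -9.12762336e-01 -4.77760201e-05]
 [-1.62551721e-06  5.16147621e-05 -9.99999999e-01]] 1.000655504617147 1.1 -0.0187
```

View pics/scene.png

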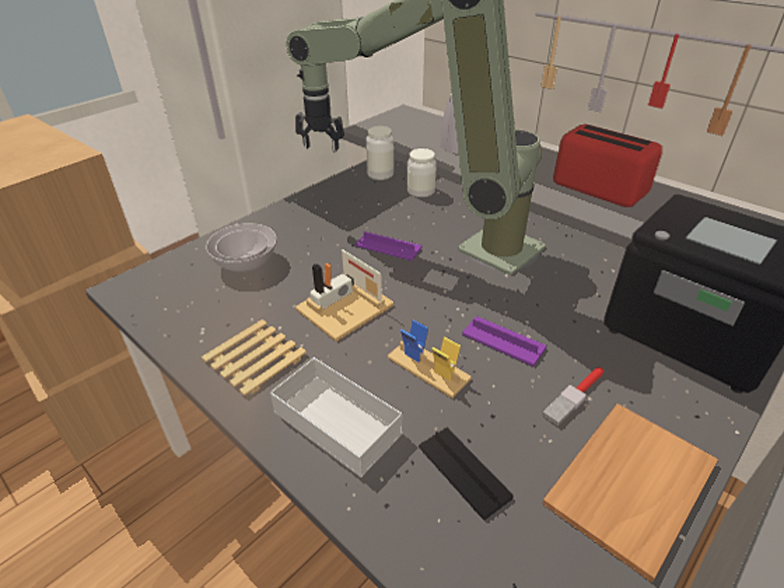

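View pics/side.png

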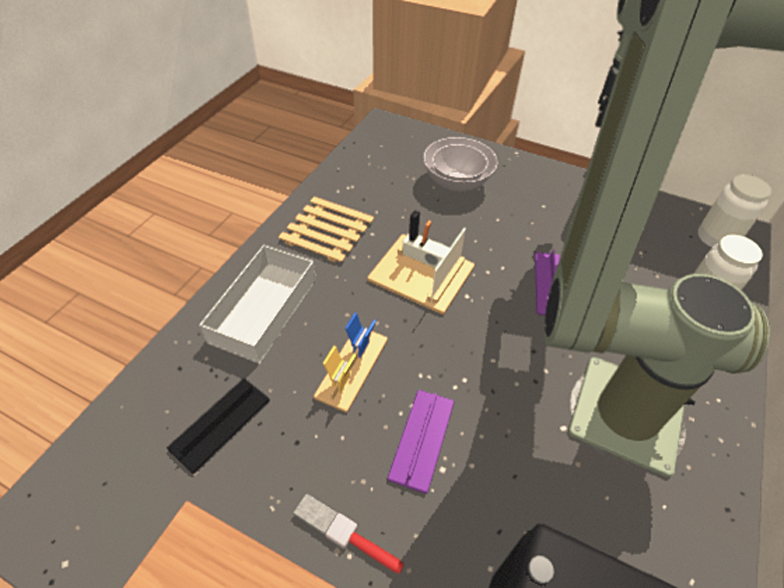

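The scene picture shows the stand at about (215,245) in native [row,col] and the bamboo rail at (265,307), with the blue clip at (243,293) and the yellow one at (255,318). Rail candidates are bamboo (265,307), purple (240,360) and (176,279), and black (338,333). Only the bamboo one carries the clips, so it fits the description. I'll confirm it in enlarged crops.

Run:
```python
from h import *
f=cams.grab_frame("scene");save(f,"sc2.png",(168,288,205,345),5)
f=cams.grab_frame("side");save(f,"si2.png",(142,302,220,345),3.7)
```

```text
(no output)
```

View pics/sc2.png

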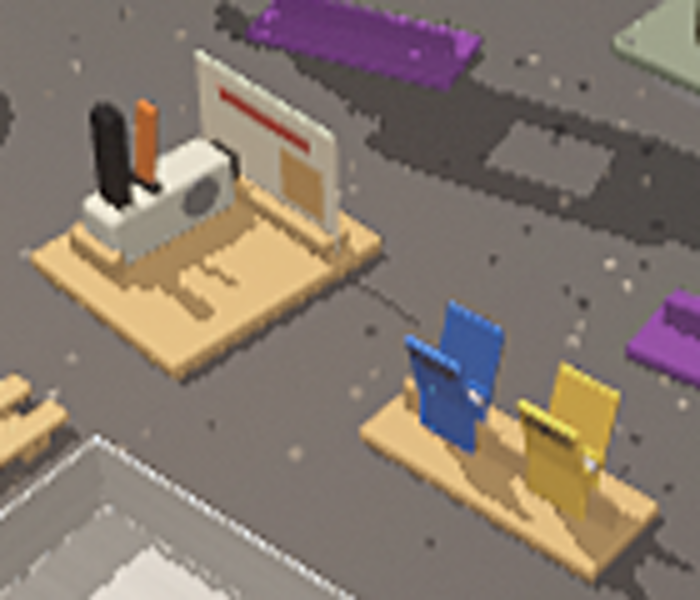

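View pics/si2.png

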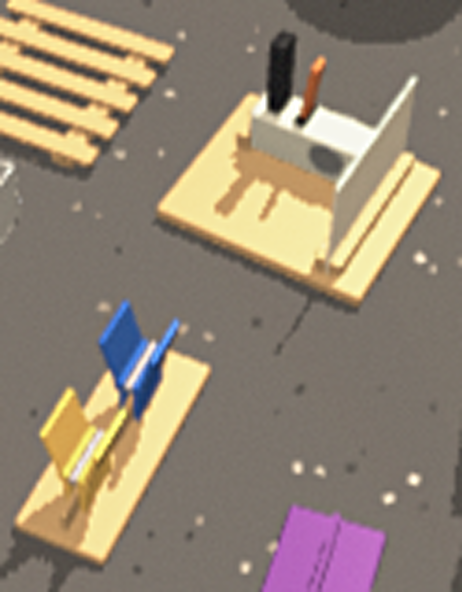

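Run:
```python
from h import *
a=cams.grab_frame("scene");b=cams.grab_frame("side")
A=lambda x,y:(168+(y-2)/5,205+(x-2)/5); B=lambda x,y:(142+(y-1.5)/3.7,220+(x-1.5)/3.7)
def show(n,f,pts,z): print(n,[np.round(atz(f,p,z)[:2],3).tolist() for p in pts])
show("stand sc",a,[A(35,258),A(180,372),A(380,240)],.014)
show("stand si",b,[B(158,210),B(358,300),B(438,175),B(250,95)],.014)
show("card sc",a,[A(198,52),A(338,133)],.12); show("card si",b,[B(415,78),B(338,190)],.12)
show("grip",a,[A(107,105)],.14);show("grip",b,[B(283,38)],.14)
show("rail sc",a,[A(362,432),A(592,578),A(657,508)],.012)
show("rail si",b,[B(18,525),B(103,560),B(208,370)],.012)
show("blue sc",a,[A(408,338),A(460,359),A(450,302),A(502,328)],.104)
show("blue si",b,[B(102,345),B(125,302),B(178,322)],.104)
for i in("scene","side"):
  f=a if i=="scene" else b
  m=finder.masks_of(f,"blue_clip_mid")[0];print(m["at"],m["confidence"],m["pixels"].sum())
```

```text
stand sc [[0.606, -0.23], [0.616, -0.063], [0.421, -0.056]]
stand si [[0.611, -0.067], [0.415, -0.055], [0.406, -0.219], [0.601, -0.234]]
card sc [[0.444, -0.218], [0.448, -0.071]]
card si [[0.441, -0.217], [0.449, -0.069]]
grip [[0.551, -0.195]]
grip [[0.554, -0.19]]
rail sc [[0.573, 0.067], [0.569, 0.254], [0.497, 0.249]]
rail si [[0.559, 0.252], [0.489, 0.249], [0.496, 0.064]]
blue sc [[0.559, 0.095], [0.552, 0.131], [0.516, 0.092], [0.512, 0.132]]
blue si [[0.547, 0.138], [0.552, 0.095], [0.508, 0.094]]
[240.7, 295.1] 0.68 305
[195.4, 301.6] 0.6 2726
```

```bash
cat >> h.py <<'E'
from scipy.spatial.transform import Rotation as Ro
def to(x,y,z,a):
    "shift and turn in move units to TCP (x,y,z), tool down, tool x at yaw a deg"
    s=monitor.get_state();R=np.array(s["orientation"]);c,n=np.cos(np.radians(a)),np.sin(np.radians(a))
    G=np.array([[c,n,0],[n,-c,0],[0,0,-1.]])
    print("t",round(s["time"],2),"tcp",np.round(s["tcp_pos"],4),"yaw",round(np.degrees(np.arctan2(R[1,0],R[0,0])),2),"F",np.round(s["contact_force"],1),"w",round(s["gripper_width"],3))
    print("move",np.round(R.T@(np.array([x,y,z])-s["tcp_pos"])/.03,2),np.round(Ro.from_matrix(R.T@G).as_rotvec(True)/6,2))
E
python3 -c "
from h import *
to(.5463,-.1895,.26,87)"
```

```text
t 1.4 tcp [ 0.2349 -0.5248  0.2313] yaw 24.11 F [ 0.5 -0.5  0.1] w 0.996
move [14.04 -5.96 -0.96] [ -0.     0.   -10.48]
```

carry_out(
  motion=[
    [1,7,-3,-0.96,0,0,-5.2],
    [1,7,-3,-0.96,0,0,-5.2],
    [1,7,-3,-0.96,0,0,-5.2],
    [1,7,-3,-0.96,0,0,-5.2],
    [1,7,-3,-0.96,0,0,-5.2],
  ],
  newtons=30,
)

```text
time: 1.9
tcp_pos: [0.3918, -0.3544, 0.2609]
orientation: [[0.566, 0.824, 0.001], [0.824, -0.566, -0.0], [0.001, 0.001, -1.0]]
contact_force: [-0.2, 0.0, 0.0]
gripper_width: 1.003
finger_force: 0.0
```

```bash
python3 -c "
from h import *
to(.5463,-.1895,.26,87)"
```

```text
t 1.9 tcp [ 0.3918 -0.3544  0.2609] yaw 55.53 F [-0.2  0.   0. ] w 1.003
move [7.45 1.14 0.04] [ 0.01 -0.   -5.24]
```

carry_out(
  motion=[
    [1,7.45,1.14,0,0,0,-5.24],
    [1,7.45,1.14,0,0,0,-5.24],
    [1,7.45,1.14,0,0,0,-5.24],
    [1,7.45,1.14,0,0,0,-5.24],
    [1,7.45,1.14,0,0,0,-5.24],
  ],
)

```text
time: 2.4
tcp_pos: [0.5472, -0.1894, 0.2602]
orientation: [[0.052, 0.999, 0.001], [0.999, -0.052, 0.001], [0.001, 0.001, -1.0]]
contact_force: [0.3, -1.1, 0.1]
gripper_width: 0.997
finger_force: 0.0
```

carry_out(
  motion=[
    [1,0,0,0,0,0,0],
  ],
)

```text
time: 2.5
tcp_pos: [0.5471, -0.1895, 0.26]
orientation: [[0.051, 0.999, 0.001], [0.999, -0.051, 0.001], [0.001, 0.001, -1.0]]
contact_force: [0.4, -0.0, -0.2]
gripper_width: 1.0
finger_force: 0.0
```

Run:
```python
from h import *
to(.5463,-.1895,.093,87)
f=cams.grab_frame("wrist")
im=f["pixels"].copy()
u=np.array([np.cos(np.radians(-3)),np.sin(np.radians(-3)),0]);v=np.array([-u[1],u[0],0]);C=np.array([.4455,-.144,.12])
G=C+.11*u-.04*v; G[2]=.14
P=[C-.075*v,C,C+.075*v,G+.008*u+.012*v,G+.008*u-.012*v,G-.008*u-.012*v,G-.008*u+.012*v]
for r,c in proj(f,P): cv2.drawMarker(im,(int(round(c)),int(round(r))),(255,0,255),0,10,1)
f2=dict(f);f2["pixels"]=im;save(f2,"w1.png",s=1.4)
for n in("scene","side"):
    g=cams.grab_frame(n)
```

```text
t 2.5 tcp [ 0.5471 -0.1895  0.26  ] yaw 87.05 F [ 0.4 -0.  -0.2] w 1.0
move [-0.01 -0.03  5.57] [ 0.01 -0.01  0.01]
```

View pics/w1.png

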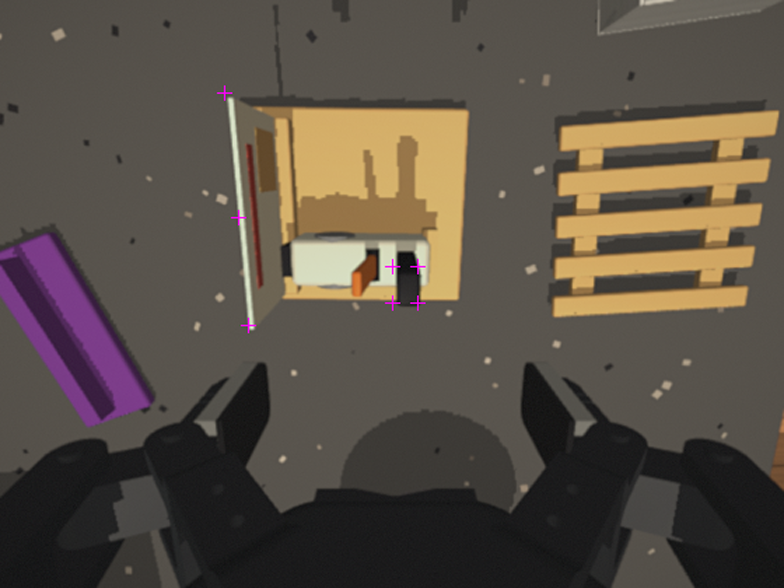

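The wrist picture shows the card's top edge running from (97,230) to (327,250) in the picture's pixels, and the grip top at about (305,397–420). Both are within a few pixels of my overlay.

Run:
```python
from h import *
f=cams.grab_frame("wrist")
for x,y,z in((228,98,.12),(249,327,.12),(397,305,.14),(420,305,.14)):
    print(np.round(atz(f,(y/1.4,x/1.4),z),4))
```

```text
[ 0.4492 -0.0753  0.12  ]
[ 0.4389 -0.2237  0.12  ]
[ 0.5449 -0.2071  0.14  ]
[ 0.5598 -0.208   0.14  ]
```

carry_out(
  motion=[
    [1,-0.1,-0.05,1.4,0,0,0.1],
    [1,-0.1,-0.05,2.8,0,0,0.1],
    [1,-0.1,-0.05,4.2,0,0,0.1],
    [1,-0.1,-0.05,5.57,0,0,0.1],
    [1,-0.1,-0.05,5.57,0,0,0.1],
  ],
)

```text
time: 3.2
tcp_pos: [0.5372, -0.1941, 0.0864]
orientation: [[0.07, 0.997, -0.013], [0.998, -0.07, 0.007], [0.006, -0.014, -1.0]]
contact_force: [-1.0, 0.3, -0.8]
gripper_width: 0.996
finger_force: 0.0
```

carry_out(
  motion=[
    [0.2,0,0,0,0,0,0],
    [0.2,0,0,0,0,0,0],
    [0.2,0,0,0,0,0,0],
    [0.2,0,0,0,0,0,0],
    [0.2,0,0,0,0,0,0],
  ],
  newtons=30,
)

```text
time: 3.7
tcp_pos: [0.5479, -0.197, 0.0967]
orientation: [[0.067, 0.998, 0.01], [0.998, -0.067, -0.004], [-0.003, 0.011, -1.0]]
contact_force: [8.0, -0.7, 1.8]
gripper_width: 0.358
finger_force: 32.5
```

carry_out(
  motion=[
    [0.2,0,0,0,0,0,0],
    [0.2,0,0,0,0,0,0],
    [0.2,0,0,0,0,0,0],
    [0.2,0,0,0,0,0,0],
  ],
  newtons=40,
)

```text
time: 4.1
tcp_pos: [0.5481, -0.197, 0.0968]
orientation: [[0.067, 0.998, 0.01], [0.998, -0.067, -0.004], [-0.004, 0.01, -1.0]]
contact_force: [8.3, -0.9, 1.6]
gripper_width: 0.357
finger_force: 40.3
```

Run:
```python
from h import *
to(.5457,-.1925,.093,86.5)
f=cams.grab_frame("wrist");g=cams.grab_frame("scene")
a=cv2.resize(f["pixels"][100:300,100:400],(780,520)) ; b=cv2.resize(g["pixels"][160:260,190:330],(780,557))
f=dict(pixels=np.hstack([a[:,:390+100][:520],b[:520,:310]]));save(f,"sq.png")
```

```text
t 4.1 tcp [ 0.5481 -0.197   0.0968] yaw 86.18 F [ 8.3 -0.9  1.6] w 0.357
move [ 0.15 -0.09  0.12] [ 0.1   0.03 -0.05]
```

View pics/sq.png

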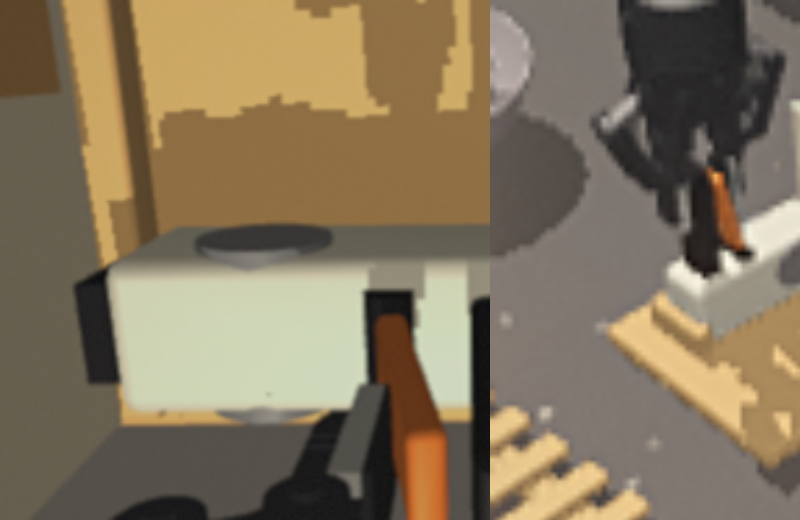

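The trigger (orange, at about (400,405)) is pressed parallel to the grip. The width is 30.4 mm and doesn't change with more force, so it is fully in. Now I'll release it.

carry_out(
  motion=[
    [1,0,0,0,0,0,0],
    [1,0,0,0,0,0,0],
    [1,0,0,0,0,0,0],
    [1,0,0,0,0,0,0],
    [1,0,0,0,0,0,0],
  ],
)

```text
time: 4.7
tcp_pos: [0.5438, -0.1955, 0.0932]
orientation: [[0.067, 0.998, 0.001], [0.998, -0.067, -0.0], [-0.0, 0.001, -1.0]]
contact_force: [-0.3, 0.0, 0.1]
gripper_width: 1.001
finger_force: 0.0
```

carry_out(
  motion=[
    [1,0,0,-1.2,0,0,0],
    [1,0,0,-2.4,0,0,0],
    [1,0,0,-3.6,0,0,0],
    [1,0,0,-4.8,0,0,0],
    [1,0,0,-5.6,0,0,0],
  ],
)

```text
time: 5.2
tcp_pos: [0.5446, -0.196, 0.2645]
orientation: [[0.067, 0.998, 0.004], [0.998, -0.067, -0.002], [-0.002, 0.004, -1.0]]
contact_force: [0.4, -0.2, -0.3]
gripper_width: 1.0
finger_force: 0.0
```

carry_out(
  motion=[
    [1,0,0,0,0,0,0],
    [1,0,0,0,0,0,0],
  ],
)

```text
time: 5.4
tcp_pos: [0.5436, -0.1955, 0.2612]
orientation: [[0.067, 0.998, 0.001], [0.998, -0.067, -0.0], [-0.0, 0.001, -1.0]]
contact_force: [0.3, -0.4, 0.2]
gripper_width: 0.999
finger_force: 0.0
```

Run:
```python
from h import *
to(.532,.1135,.26,92)
f=cams.grab_frame("wrist")
for q in("trigger_pad","gun_grip","card_top"):print(q,[(np.round(r["at"],1).tolist(),round(r["confidence"],2)) for r in finder.look_for(f,q)[:3]])
p=f["pixels"].astype(int); m=(p[...,0]>150)&(p[...,2]<70)&(p[...,1]<130)&(p[...,1]>60)
ys,xs=np.nonzero(m[150:240,150:330]);print("orange",len(xs),ys.mean()+150,xs.mean()+150,xs.min()+150,xs.max()+150)
```

```text
t 5.4 tcp [ 0.5436 -0.1955  0.2612] yaw 86.15 F [ 0.3 -0.4  0.2] w 0.999
move [10.25 -1.08  0.04] [ 0.01  0.   -0.97]
trigger_pad [([187.5, 267.5], 0.57)]
gun_grip [([137.4, 252.2], 0.87)]
card_top [([138.1, 250.8], 0.95)]
orange 116 194.6810344827586 258.2241379310345 255 271
```

carry_out(
  motion=[
    [1,10.25,-1.08,0,0,0,-1],
    [1,10.25,-1.08,0,0,0,-1],
    [1,10.25,-1.08,0,0,0,-1],
    [1,10.25,-1.08,0,0,0,-1],
    [1,10.25,-1.08,0,0,0,-1],
  ],
)

```text
time: 6.1
tcp_pos: [0.533, 0.0561, 0.2596]
orientation: [[-0.037, 0.999, -0.002], [0.999, 0.037, 0.0], [0.0, -0.002, -1.0]]
contact_force: [-0.1, -0.9, 0.5]
gripper_width: 0.997
finger_force: 0.0
```

```bash
python3 -c "
from h import *
to(.532,.1135,.26,92)"
```

```text
t 6.1 tcp [0.533  0.0561 0.2596] yaw 92.12 F [-0.1 -0.9  0.5] w 0.997
move [ 1.91  0.04 -0.01] [-0.02 -0.    0.02]
```

carry_out(
  motion=[
    [1,0.9,0,0,0,0,0],
    [1,0.9,0,0,0,0,0],
    [1,0.9,0,0,0,0,0],
  ],
)

```text
time: 6.4
tcp_pos: [0.5324, 0.0815, 0.2598]
orientation: [[-0.039, 0.999, -0.002], [0.999, 0.039, -0.001], [-0.001, -0.002, -1.0]]
contact_force: [-0.2, -0.3, -0.7]
gripper_width: 1.0
finger_force: 0.0
```

Run:
```python
from h import *
to(.532,.1135,.26,92)
f=cams.grab_frame("wrist")
im=f["pixels"].copy()
u=np.array([np.cos(np.radians(2)),np.sin(np.radians(2)),0]);v=np.array([-u[1],u[0],0]);C=np.array([.532,.1135,.104])
P=[C+i*.024*u+j*.022*v for i in(-1,1) for j in (-1,1)]
for r,c in proj(f,P): cv2.drawMarker(im,(int(round(c)),int(round(r))),(255,0,255),0,8,1)
f2=dict(f);f2["pixels"]=im;save(f2,"w2.png",(90,290,150,410),3)
```

```text
t 6.4 tcp [0.5324 0.0815 0.2598] yaw 92.24 F [-0.2 -0.3 -0.7] w 1.0
move [ 1.07  0.03 -0.01] [-0.02  0.01  0.04]
```

View pics/w2.png

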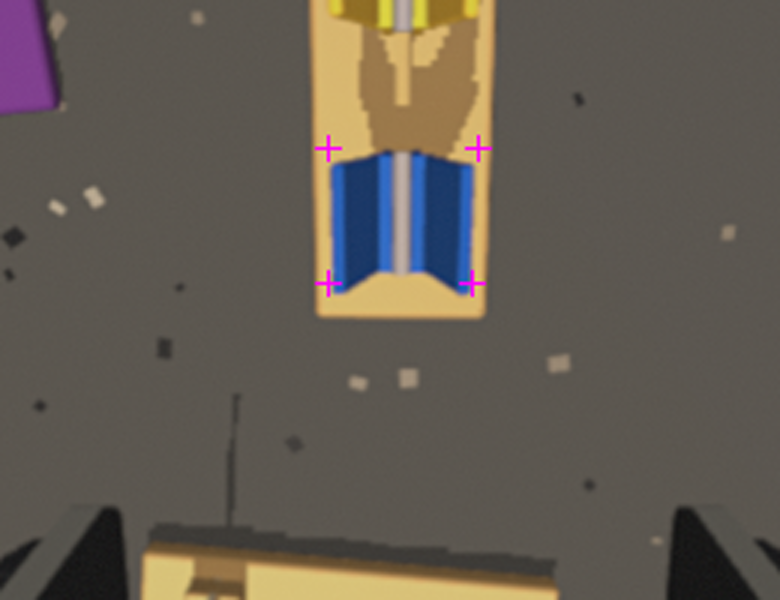

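The blue clip's handle tops span columns 332–473 and rows 162–293 of the crop, about 12 px (4 mm) toward -y of the overlay. It is aligned with the gripper. This is the blue clip on the bamboo rail, so I'll descend.

carry_out(
  motion=[
    [1,0.95,0.03,1.3,0,0,0],
    [1,0.95,0.03,2.6,0,0,0],
    [1,0.95,0.03,4.2,0,0,0],
    [1,0.95,0.03,5.6,0,0,0],
    [1,0.95,0.03,6.4,0,0,0],
  ],
)

```text
time: 6.95
tcp_pos: [0.53, 0.1078, 0.0647]
orientation: [[-0.035, 0.999, -0.007], [0.999, 0.035, -0.001], [-0.0, -0.007, -1.0]]
contact_force: [-0.4, -0.6, -0.4]
gripper_width: 0.999
finger_force: 0.0
```

carry_out(
  motion=[
    [1,0,0,0,0,0,0],
    [1,0,0,0,0,0,0],
  ],
)

```text
time: 7.15
tcp_pos: [0.5332, 0.1085, 0.069]
orientation: [[-0.036, 0.999, -0.001], [0.999, 0.036, -0.0], [-0.0, -0.001, -1.0]]
contact_force: [-0.1, 0.5, 1.0]
gripper_width: 1.005
finger_force: 0.0
```

Run:
```python
from h import *
to(.5325,.1098,.068,92)
```

```text
t 7.15 tcp [0.5332 0.1085 0.069 ] yaw 92.03 F [-0.1  0.5  1. ] w 1.005
move [ 0.04 -0.02  0.03] [-0.    0.    0.01]
```

carry_out(
  motion=[
    [0.2,0,0,0,0,0,0],
    [0.2,0,0,0,0,0,0],
    [0.2,0,0,0,0,0,0],
    [0.2,0,0,0,0,0,0],
    [0.2,0,0,0,0,0,0],
  ],
  newtons=45,
)

```text
time: 7.65
tcp_pos: [0.5349, 0.11, 0.0731]
orientation: [[-0.038, 0.999, 0.004], [0.999, 0.038, 0.0], [-0.0, 0.004, -1.0]]
contact_force: [-3.9, -0.8, 15.6]
gripper_width: 0.265
finger_force: 51.9
```

carry_out(
  motion=[
    [0.2,0,0,0,0,0,0],
    [0.2,0,0,0,0,0,0],
  ],
)

```text
time: 7.85
tcp_pos: [0.5349, 0.11, 0.073]
orientation: [[-0.038, 0.999, 0.005], [0.999, 0.038, -0.0], [-0.0, 0.005, -1.0]]
contact_force: [-4.3, 0.2, 15.1]
gripper_width: 0.262
finger_force: 51.9
```

carry_out(
  motion=[
    [0.2,0,0,-0.3,0,0,0],
    [0.2,0,0,-0.9,0,0,0],
    [0.2,0,0,-1.8,0,0,0],
    [0.2,0,0,-2.8,0,0,0],
    [0.2,0,0,-3.8,0,0,0],
  ],
)

```text
time: 8.35
tcp_pos: [0.5325, 0.1099, 0.1844]
orientation: [[-0.038, 0.999, 0.0], [0.999, 0.038, -0.0], [-0.0, 0.0, -1.0]]
contact_force: [0.5, -0.6, -0.7]
gripper_width: 0.263
finger_force: 50.9
```

carry_out(
  motion=[
    [0.2,0,0,-1.0,0,0,0],
    [0.2,0,0,-2,0,0,0],
    [0.2,0,0,-2.5,0,0,0],
    [0.2,0,0,-2.5,0,0,0],
  ],
)

```text
time: 8.75
tcp_pos: [0.5345, 0.11, 0.2611]
orientation: [[-0.038, 0.999, 0.006], [0.999, 0.038, 0.0], [0.0, 0.006, -1.0]]
contact_force: [-0.2, 0.4, -1.0]
gripper_width: 0.262
finger_force: 50.9
```

Run:
```python
from h import *
to(.4468,-.1465,.26,86.4)
a=cams.grab_frame("scene");b=cams.grab_frame("side")
for f in(a,b):
  for q in("blue_clip_tip_a","blue_clip_mid"):
    print(q,[(np.round(r["at"],1).tolist(),round(r["confidence"],2)) for r in finder.look_for(f,q)[:3]])
T=monitor.get_state()["tcp_pos"]
def crop(f,r=45):
  c=proj(f,[T+[0,0,-.03]])[0].astype(int);print(c-r); return cv2.resize(f["pixels"][c[0]-r:c[0]+r,c[1]-r:c[1]+r],(400,400),interpolation=cv2.INTER_CUBIC)
save(dict(pixels=np.hstack([crop(a),crop(b)])),"held.png")
```

```text
t 8.75 tcp [0.5345 0.11   0.2611] yaw 92.16 F [-0.2  0.4 -1. ] w 0.262
move [-8.43 -3.24  0.02] [ 0.06 -0.    0.96]
blue_clip_tip_a [([203.2, 297.2], 0.65), ([201.0, 293.6], 0.51), ([212.2, 245.8], 0.41)]
blue_clip_mid [([200.9, 295.3], 0.77), ([214.2, 244.7], 0.39)]
blue_clip_tip_a [([199.0, 254.2], 0.63), ([191.6, 251.5], 0.61)]
blue_clip_mid [([201.2, 255.2], 0.91)]
[157 251]
[155 210]
```

View pics/held.png

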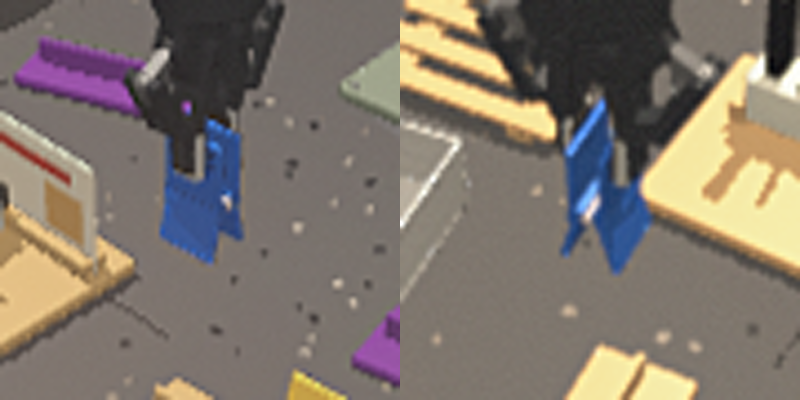

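Both pictures show the blue clip held upright between the fingers with its jaws spread. The near jaw's bottom corners are at (238,160) and (262,215) in the left crop, and the -x jaw's bottom corner is at (273,617) in the right crop.

Run:
```python
from h import *
a=cams.grab_frame("scene");b=cams.grab_frame("side")
s=4.444
A=lambda x,y:(157+y/s-.4,251+x/s-.4);B=lambda x,y:(155+y/s-.4,210+(x-400)/s-.4)
for z in(.195,.2,.205):
  print(z,[np.round(atz(a,A(*p),z)[:2],4).tolist() for p in((160,238),(215,262))],[np.round(atz(b,B(*p),z)[:2],4).tolist() for p in((617,273),(652,222),(562,255))])
```

```text
0.195 [[0.5493, 0.0872], [0.5437, 0.1312]] [[0.515, 0.1293], [0.5149, 0.0867], [0.5491, 0.1321]]
0.2 [[0.5539, 0.0913], [0.5484, 0.135]] [[0.513, 0.1328], [0.5129, 0.0904], [0.5469, 0.1355]]
0.205 [[0.5585, 0.0954], [0.553, 0.1388]] [[0.511, 0.1362], [0.5109, 0.0942], [0.5447, 0.139]]
```

carry_out(
  motion=[
    [0.2,-8.4,-3.24,0,0,0,0.92],
    [0.2,-8.4,-3.24,0,0,0,0.92],
    [0.2,-8.4,-3.24,0,0,0,0.92],
    [0.2,-8.4,-3.24,0,0,0,0.92],
    [0.2,-8.4,-3.24,0,0,0,0.92],
  ],
)

```text
time: 9.65
tcp_pos: [0.4506, -0.1281, 0.2576]
orientation: [[0.058, 0.998, -0.0], [0.998, -0.058, 0.0], [0.0, -0.0, -1.0]]
contact_force: [0.6, -0.0, -0.5]
gripper_width: 0.264
finger_force: 50.9
```

carry_out(
  motion=[
    [0.2,0,0,0,0,0,0],
    [0.2,0,0,0,0,0,0],
  ],
)

```text
time: 9.85
tcp_pos: [0.4512, -0.1277, 0.2576]
orientation: [[0.062, 0.998, -0.0], [0.998, -0.062, 0.001], [0.001, -0.0, -1.0]]
contact_force: [-0.1, 0.6, -1.2]
gripper_width: 0.265
finger_force: 50.9
```

Run:
```python
from h import *
to(.448,-.146,.215,86.7)
```

```text
t 9.85 tcp [ 0.4512 -0.1277  0.2576] yaw 86.42 F [-0.1  0.6 -1.2] w 0.265
move [-0.62 -0.07  1.42] [-0.   -0.01 -0.05]
```

Move to about 50 mm above the final height, then check from the outside cameras.

carry_out(
  motion=[
    [0.2,-0.62,-0.07,0,0,0,-0.05],
    [0.2,-0.62,-0.07,0.7,0,0,-0.05],
    [0.2,-0.62,-0.07,1.42,0,0,-0.05],
    [0.2,-0.62,-0.07,1.42,0,0,-0.05],
    [0.2,-0.62,-0.07,1.42,0,0,-0.05],
  ],
)

```text
time: 10.35
tcp_pos: [0.4487, -0.1438, 0.2152]
orientation: [[0.051, 0.999, -0.001], [0.999, -0.051, 0.001], [0.001, -0.001, -1.0]]
contact_force: [0.4, -0.0, -0.5]
gripper_width: 0.267
finger_force: 50.9
```

Run:
```python
from h import *
to(.448,-.146,.162,86.7)
a=cams.grab_frame("scene");b=cams.grab_frame("side")
T=np.array(monitor.get_state()["tcp_pos"])
def crop(f,r=40):
  c=proj(f,[T+[0,0,-.07]])[0].astype(int);print((c-r).tolist()); return cv2.resize(f["pixels"][c[0]-r:c[0]+r,c[1]-r:c[1]+r],(400,400),interpolation=cv2.INTER_CUBIC)
save(dict(pixels=np.hstack([crop(a),crop(b)])),"above.png")
```

```text
t 10.35 tcp [ 0.4487 -0.1438  0.2152] yaw 87.05 F [ 0.4 -0.  -0.5] w 0.267
move [-0.08 -0.02  1.77] [-0.01 -0.01  0.06]
[140, 216]
[130, 281]
```

View pics/above.png

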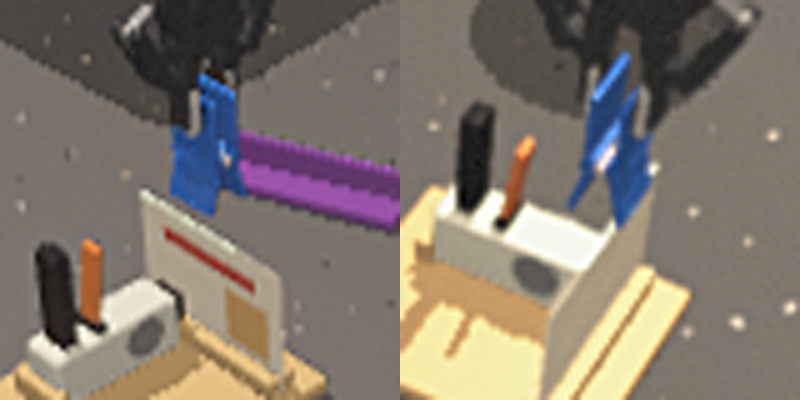

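The clip is above the card. The card's top corners are at (192,140) and (270,283) in the left crop. The near jaw's bottom corners are at (195,170) and (215,210), and in the right crop the jaw tips are at (205,572) and (228,617).

Run:
```python
from h import *
a=cams.grab_frame("scene");b=cams.grab_frame("side")
A=lambda x,y:(140+y/5-.4,216+x/5-.4);B=lambda x,y:(130+y/5-.4,281+(x-400)/5-.4)
S=lambda f,ps,z:[np.round(atz(f,p,z)[:2],4).tolist() for p in ps]
print("card",S(a,[A(142,190),A(281,270)],.12),S(b,[B(545,298)],.12))
for z in(.150,.153,.156): print(z,S(a,[A(170,195),A(211,216)],z),S(b,[B(617,228),B(652,178),B(572,205)],z))
```

```text
card [[0.4427, -0.22], [0.446, -0.0742]] [[0.4586, -0.0807]]
0.15 [[0.4628, -0.1668], [0.4617, -0.1264]] [[0.4343, -0.1251], [0.4314, -0.1743], [0.4653, -0.1306]]
0.153 [[0.4657, -0.1635], [0.4646, -0.1233]] [[0.4335, -0.1222], [0.4306, -0.1712], [0.4644, -0.1277]]
0.156 [[0.4687, -0.1602], [0.4676, -0.1201]] [[0.4327, -0.1192], [0.4298, -0.1681], [0.4635, -0.1247]]
```

carry_out(
  motion=[
    [0.2,-0.06,-0.06,0,0,0,0.06],
    [0.2,-0.06,-0.06,0.5,0,0,0.06],
    [0.2,-0.06,-0.06,1.0,0,0,0.06],
    [0.2,-0.06,-0.06,1.4,0,0,0.06],
    [0.2,-0.06,-0.06,1.65,0,0,0.06],
  ],
)

```text
time: 11.05
tcp_pos: [0.4461, -0.1467, 0.1651]
orientation: [[0.06, 0.998, -0.001], [0.998, -0.06, 0.0], [0.0, -0.001, -1.0]]
contact_force: [-0.4, -0.3, -1.3]
gripper_width: 0.266
finger_force: 50.9
```

carry_out(
  motion=[
    [0.2,0,0,0.15,0,0,0],
    [0.2,0,0,0.15,0,0,0],
    [0.2,0,0,0.15,0,0,0],
  ],
)

```text
time: 11.35
tcp_pos: [0.4469, -0.147, 0.1618]
orientation: [[0.06, 0.998, 0.001], [0.998, -0.06, -0.0], [-0.0, 0.001, -1.0]]
contact_force: [0.0, -0.5, 0.2]
gripper_width: 0.266
finger_force: 50.9
```

Run:
```python
from h import *
to(.4468,-.1455,.161,86.7)
a=cams.grab_frame("scene");b=cams.grab_frame("side")
T=np.array(monitor.get_state()["tcp_pos"])
def crop(f,r=32):
  c=proj(f,[T+[0,0,-.05]])[0].astype(int);print((c-r).tolist()); return cv2.resize(f["pixels"][c[0]-r:c[0]+r,c[1]-r:c[1]+r],(400,400),interpolation=cv2.INTER_CUBIC)
save(dict(pixels=np.hstack([crop(a),crop(b)])),"final.png")
```

```text
t 11.35 tcp [ 0.4469 -0.147   0.1618] yaw 86.57 F [ 0.  -0.5  0.2] w 0.266
move [ 0.05 -0.01  0.03] [ 0.01  0.   -0.02]
[155, 225]
[146, 289]
```

View pics/final.png

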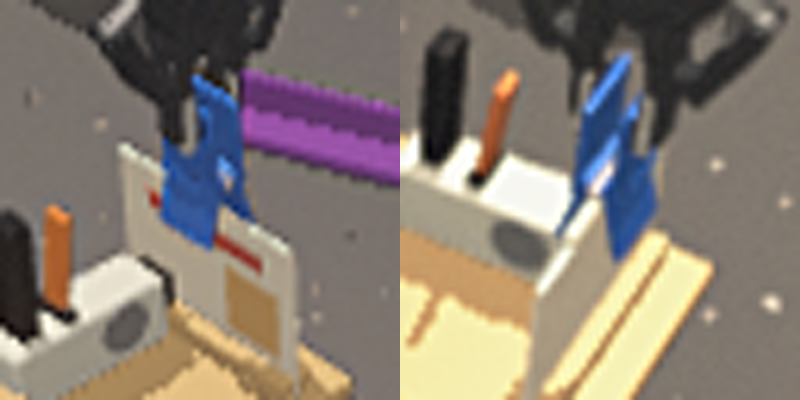

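The clip straddles the card. In the right crop the card edge passes at about (213,591), midway between the jaws at columns 573 and 610. The edge is about 20 mm into the jaws, no contact force shows, and the trigger is back forward.

```bash
python3 -c "
from h import *
print(order.sign_off())"
```

```text
the job is handed in; nothing more can be done
None
```

I squeezed the trigger fully and it sprang back, then took the blue clip off the rail; it is now held wide open astride the middle of the card's top edge with no contact force showing, and the job is handed in.

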